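Roll a stick-on tile down with the rolling pin

ROBOT

A 6-joint arm with a two-finger parallel gripper is mounted at the origin on the work surface. World frame = base frame: x ahead of the robot, y to its left, z up, the work surface at z = 0. Lengths are in m, angles in rad, forces in N, time in s.
With the tool pointing down it reaches from about 0.3 to 0.775 m from the base axis. Payload 14.6 kg.
Tool frame: the origin (TCP) lies on the centre line of the jaws, within the pads' length; the fingertips stand 17 mm ahead of it and the grasp point (between the pads) lies 2 mm behind it; z points along the fingers, y is the direction in which the jaws open and shut (so a half turn about z gives the same grasp; the last joint's range is limited). The gripper opens to 85 mm and grips with 20 to 120 N. Pads are 22 mm wide; open, the fingers measure 114 mm over their backs; the gripper's body (76 mm by 85 mm) begins 54 mm behind the grasp point. The pads swing forward as they close: fully open they stand 13 mm farther back than shut.
Start: joints at [-1.237, 0.3, 1.521, -0, 1.321, -0.067], TCP at [0.215, -0.506, 0.248] pointing down, gripper open.
Joint ranges: [-3.03, 3.03], [-0.79, 2.21], [0.23, 2.52], [-1.04, 4.18], [0, 3.07], [-2.55, 2.55]. Speed limits (rad/s): [2.22, 2.22, 2.57, 3.14, 3.14, 3.14].

INTERFACE

Orientations are given as a rotation vector (axis times angle).
In Python, from station import * gives the robot as it stands.
- The arm moves only by the shell command python3 -m creep 'ROWS' [FORCE]. ROWS is JSON, a list of rows, each an object of numbers: "jaw": the finger opening in mm, from 0 to 85.4; "tx", "ty", "tz": the shift along the tool's x, y, z in mm; "wx", "wy", "wz": the turn, a rotation vector about the tool's x, y, z in rad. In form: [{"jaw": .., "tx": .., "ty": .., "tz": .., "wx": .., "wy": .., "wz": ..}, ...]. A call has 1 to 8 rows; each row is the pose to reach, as a shift and turn from the pose commanded when the call began, along the tool's axes at that moment; what a row does not reach only later rows make up. A row lasts 1/8 s, in which the tool goes at most 62.5 mm and 10.7 degrees, less where a joint would pass 70% of its speed; a pose out of reach is approached as far as the arm can. A call with a gripper value outside its range is refused whole. The fingers move at their own pace and stop on an object; FORCE is the grip in N (left out, the last holds). Time passes only in rows, so rows that repeat a pose let the fingers close. It gives the time, the measured TCP pose, the force and the opening at its end, in the units of the state.
- observe(): the state, without advancing time (a new reading comes with each control period).
- capture(name): name is "scene" or "side" or "wrist"; returns a dict with "img" (384x512x3 uint8, red, green, blue), "z_map" (384x512 float32, m along the optical axis (not along the pixel's ray), 0 where there is no reading), "vfov" (degrees; the focal length in pixels is half the picture's height over the tangent of half this angle, whatever the lens; pixels are square), "cx", "cy" (the principal point, pixels), "rvec" (rotation vector, rad) and "tvec" (3), from world to camera coordinates, as OpenCV has them. Camera axes: x right, y down, z forward; pixel columns grow to the right and rows downward; lengths in m; the calibration is good to about 2 mm. The wrist camera is an equidistant fisheye: a pixel r from the principal point sees the ray r / f radians off the axis. A picture is of the moment at which its call begins.
- hand_in(): hands the job in, once; it reports no verdict.
The state is a dict: "time_s": time; "qpos": joint angles; "dq": joint speeds; "joint_torque": joint torques, N m; "tcp_pos": TCP position; "ee_rot": TCP orientation; "force": force on the tool from outside, world axes, zero at the start; "ft_torque": the same for the moment, N m; "gripper_width": opening from 0.0 (shut) to 1.0 (fully open).
Only numpy, scipy, OpenCV 4.12 (cv2) and the standard library are available. Lean on these libraries where they do the work, as an engineer would, in place of code of your own. Each camera call takes 0.05 s, during which the arm holds its last target.

TASK

Bed down the stick-on tile on the shelf board: put your fingertips on top of the rolling pin's barrel and, pressing down as it goes, roll it over the tile from the end where it lies to the other end, in several strokes if need be. Stop it where its line of contact with the tile is within 4 cm of that far edge and leave it at rest there by itself, still on the tile, about square to it and covering its full width. Do not grip or lift the pin or shove it from behind, never let it run off the tile, and leave everything else on the bench where it lies.

Things in the scene. Friction and masses are not known exactly. Their poses are not given: they have to be found in the camera images.
- rolling_pin: Loose wooden rolling pin, 340 to 560 g, lying across the tile: straight barrel 60 mm in diameter, 210 mm long, and a slim handle (24 mm thick, 72 mm long) on each end. Origin: middle of the barrel, on its axis, 30 mm above the tile. Own y axis along the barrel; x and z turn as it rolls. Rolling freely at 0.1 m/s it stops within 15 mm. Without slip its top moves twice as far as its middle.
- tile_board: Plywood shelf board 320 x 170 x 15 mm on the bench (it stays put) with a rigid stick-on tile 300 x 150 x 4 mm centred on it; tile surface 19 mm above the bench. Origin: centre of the board's underside. x along its length, from the end where the pin lies at first (pin axis at x -120 to -95 mm) to the far end (tile edge at x +150 mm); y across its width.
- far_edge (a point): Middle of the tile's far edge, on its upper surface (19 mm above the bench): the edge that the pin is to be rolled towards, at x = +150 mm, y = 0 of the board.
- scraper: Orange plastic scraper lying flat just past the far end of the board, 195 mm long, 84 mm wide at the blade, 18 mm high. Leave alone. Origin: underside, where handle meets neck.
- bowl: Ceramic bowl, 140 mm across, 55 mm high, past the end where the pin starts. Leave alone. Origin: centre of its underside.
- carabiner: Steel carabiner lying flat beside the board, 110 x 60 x 10 mm; the pin's handle passes over it with 25 mm to spare. Leave alone. Origin: underside, near its middle.
- insole: Yellow silicone insole lying flat along the other side of the board, 261 x 87 x 6 mm; the pin's handle passes over it. Leave alone. Origin: underside, middle.
- tape_roll: Roll of paper tape lying flat, 96 mm across, 24 mm high, past the far end. Leave alone. Origin: centre of its underside.
- sanding_block: Cork sanding block, 110 x 65 x 36 mm, right of the board, on the starting side. Leave alone. Origin: centre of its underside.

How it is judged:
By the outcome, as a careful person would: the job done as asked, in the order asked, and still so for the second after the job is handed in, with the robot touching nothing.
It also fails if it takes over 64 s, if anything falls off the work surface, if the arm or the gripper's body presses on something with over 40 N, if the wrist force passes 120 N, or if a joint passes its speed limit or range.

## Working session

There is one attempt and no reset: what is moved stays moved. The work goes in short steps, Python scripts to look and compute and a shell command to move; the robot and the scene stay as the last step left them, time stands still between calls to the robot, and variables do not carry over. Pictures are saved under pics/ and viewed, and the job is handed in when it is done.

```bash
mkdir -p pics; ls
python3 - <<'E'
from station import *
import cv2
s=observe();print(s)
for n in("scene","side"):
    c=capture(n);cv2.imwrite(f"pics/{n}0.png",c["img"][...,::-1]);print(n,c["vfov"],c["cx"],c["cy"],c["rvec"],c["tvec"])
E
```

```text
pics
{'time_s': 0.0, 'qpos': array([-1.23663989e+00,  3.00484816e-01,  1.52159627e+00,  1.85323592e-05,
        1.32070411e+00, -6.65722402e-02]), 'dq': array([-0.00045821, -0.00117178, -0.00115783,  0.0015198 ,  0.00091929,
        0.00034643]), 'joint_torque': array([-1.08929249e-03, -5.43492651e+01, -3.61793661e+01, -1.46865746e-04,
        4.00352219e-03,  2.58573237e-05]), 'tcp_pos': array([ 0.2144921 , -0.50621297,  0.24770735]), 'ee_rot': array([-3.07758320e+00, -6.25017074e-01,  2.21845780e-04]), 'force': array([ 0.02128477, -0.1267627 ,  1.65183211]), 'ft_torque': array([-0.0076575 , -0.02116173,  0.00439479]), 'gripper_width': 1.00107603184773}
scene 52.966778283479044 254.13526882890827 190.55889736512518 [ 1.34913238  2.17150965 -0.91518608] [ 0.29386682 -0.27075579  1.40235496]
side 52.843408449908026 258.1105146262956 201.7937830445729 [ 0.27527515 -2.67857321  1.39331147] [0.53236001 0.12194098 1.04388146]
```

View pics/scene0.png

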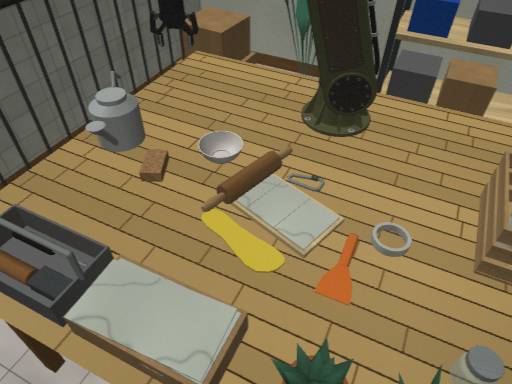

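View pics/side0.png

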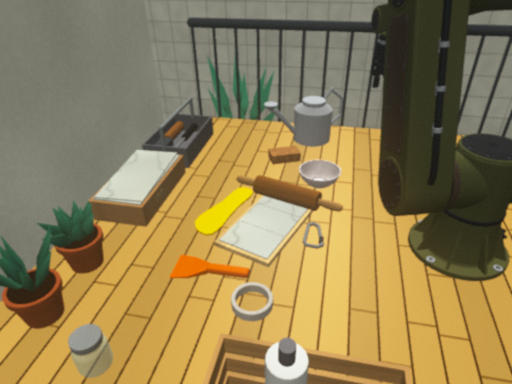

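The scene view shows the pin across the near end of the tile (about (250,178)). The tile's far edge runs from about (340,215) to (302,248), the carabiner is at (307,182) and the insole at (240,240). I'll measure next.

```bash
cat > h.py <<'E'
from station import *
import numpy as np, cv2
def cloud(n):
    c=capture(n);R=cv2.Rodrigues(np.array(c["rvec"]))[0];t=np.array(c["tvec"]).ravel()
    h,w=c["z_map"].shape;f=h/2/np.tan(np.radians(c["vfov"])/2)
    v,u=np.mgrid[:h,:w].astype(float);z=c["z_map"]
    P=np.stack([(u-c["cx"])/f*z,(v-c["cy"])/f*z,z],-1)
    W=(P-t)@R
    W[z<=0]=np.nan
    return c,W
def measure(names=("scene","side"),verbose=True):
    out={}
    for n in names:
        c,W=cloud(n);hsv=cv2.cvtColor(c["img"],cv2.COLOR_RGB2HSV)
        x,y,z=W[...,0],W[...,1],W[...,2]
        reg=(x>.15)&(x<.8)&(y>-.5)&(y<.35)
        m=(reg&(z>.010)&(z<.028)&(hsv[...,1]<70)&(hsv[...,2]>120)).astype(np.uint8)
        m=cv2.morphologyEx(m,cv2.MORPH_OPEN,np.ones((3,3)))
        k,l,st,_=cv2.connectedComponentsWithStats(m);i=1+np.argmax(st[1:,4])
        T=W[l==i];rect=cv2.minAreaRect(T[:,:2].astype(np.float32))
        print(n,"tile",st[i],"z",np.median(T[:,2]),rect);print(cv2.boxPoints(rect))
        m=(reg&(z>.03)&(z<.095)&(hsv[...,0]<15)&(hsv[...,1]>110)).astype(np.uint8)
        k,l,st,_=cv2.connectedComponentsWithStats(m)
        i=1+np.argmax(st[1:,4]);Q=W[l==i]
        rect2=cv2.minAreaRect(Q[:,:2].astype(np.float32))
        print(n,"pin",st[i],"zmax",np.percentile(Q[:,2],98),rect2)
        top=Q[Q[:,2]>np.percentile(Q[:,2],98)-.006]
        mu=top.mean(0);d=np.linalg.svd(top-mu,full_matrices=False)[2][0];print(" topline",mu,d)
        out[n]=(c,W,T,Q)
    return out
E
python3 - <<'E'
from h import *
o=measure()
for n in o:
    c,W,T,Q=o[n]
    hsv=cv2.cvtColor(c["img"],cv2.COLOR_RGB2HSV)
    print(n,hsv[178,250] if n=="scene" else hsv[192,285])
E
```

```text
scene tile [ 238  175  101   74 3690] z 0.01861000852955296 ((0.5222720503807068, 0.02404945343732834), (0.24442441761493683, 0.1535528004169464), 71.66134643554688)
[[ 0.41094288 -0.06779964]
 [ 0.55669725 -0.1161124 ]
 [ 0.6336012   0.11589855]
 [ 0.48784685  0.1642113 ]]
scene pin [245 173  10   5  16] zmax 0.07748031161103752 ((0.5027327537536621, -0.0986500084400177), (0.010848898440599442, 0.026615962386131287), 53.511600494384766)
 topline [ 0.50306697 -0.09804292  0.07500253] [ 0.90600087 -0.41345485  0.0906505 ]
side tile [ 220  196   87   62 2890] z 0.019654831928434723 ((0.5205955505371094, 0.019495889544487), (0.25294458866119385, 0.1559079885482788), 71.6960220336914)
[[ 0.40686607 -0.07609528]
 [ 0.5548857  -0.12505949]
 [ 0.634325    0.11508705]
 [ 0.48630542  0.16405126]]
side pin [304 191   3   3   5] zmax 0.07999411768069761 ((0.41860565543174744, -0.07342521101236343), (0.005641126073896885, 0.002915390534326434), 8.12629222869873)
 topline [ 0.41854262 -0.07319158  0.07693234] [ 0.74457419  0.2050292  -0.63527341]
scene [ 16 135  81]
side [ 15 158 108]
```

```bash
sed -i 's/(hsv\[...,0\]<15)&(hsv\[...,1\]>110)/(hsv[...,0]<25)\&(hsv[...,1]>80)\&(abs((x-.513)*.314+(y+.002)*.949)<.22)\&(abs((x-.513)*.949-(y+.002)*.314)<.2)/' h.py
cat >> h.py <<'E'
def frame(o):
    """board frame from far-edge corners: returns far midpoint, unit dir u (length), v(width)"""
    F=[];A=[]
    for n in o:
        T=o[n][2];r=cv2.minAreaRect(T[:,:2].astype(np.float32));b=cv2.boxPoints(r)
        b=b[np.argsort(-b[:,1])];
        # width edge far: two largest along u
        e=b.copy();u0=np.array([.314,.949]);e=e[np.argsort(-(e@u0))][:2]
        F.append(e.mean(0));w=e[0]-e[1];w=w if w[0]>0 else -w;A.append(w/np.linalg.norm(w))
    F=np.mean(F,0);v=np.mean(A,0);v/=np.linalg.norm(v);u=np.array([-v[1],v[0]])
    return F,u,v
E
python3 - <<'E'
from h import *
o=measure()
F,u,v=frame(o);print("F",F,u,v)
for n in o:
    Q=o[n][3];d=Q[:,:2]-(F-.15*u);a=d@u;b=d@v
    for lo in np.arange(-.2,.2,.02):
        s=(b>=lo)&(b<lo+.02)
        if s.sum()>5:
            t=s&(Q[:,2]>np.percentile(Q[s,2],95)-.004)
            # fit circle r=.03 height known? centre: mean extents
            print(n,round(lo+.01,2),s.sum(),"zmax %.4f a@top %.4f amin %.4f amax %.4f"%(Q[s,2].max(),a[t].mean(),a[s].min(),a[s].max()))
    bar=abs(b)<.09
    # fit cylinder: (a-(a0+k b))^2+(z-h)^2=.03^2
    from scipy.optimize import least_squares
    f=lambda p:np.hypot(a[bar]-p[0]-p[1]*b[bar],Q[bar,2]-p[2])-.03
    r=least_squares(f,[-.11,0,.049],loss="soft_l1",f_scale=.003);print(n,"cyl",r.x,"bmin/max all",b.min(),b.max())
E
```

```text
scene tile [ 237  175  102   74 3700] z 0.018678210931359886 ((0.5205879211425781, 0.02416059374809265), (0.24524357914924622, 0.15597990155220032), 71.88823699951172)
[[ 0.4083426  -0.06814066]
 [ 0.556594   -0.11663038]
 [ 0.63283324  0.11646185]
 [ 0.48458183  0.16495156]]
scene pin [ 201  146   92   66 1748] zmax 0.07945424164295173 ((0.4812049865722656, -0.10025309771299362), (0.05759048834443092, 0.35617807507514954), 71.22088623046875)
 topline [ 0.48671401 -0.10417593  0.0768499 ] [ 0.95442223 -0.29845699  0.00127487]
side tile [ 220  196   87   63 2902] z 0.019620982384450945 ((0.5207492709159851, 0.021147996187210083), (0.25229766964912415, 0.15636104345321655), 71.50619506835938)
[[ 0.40659148 -0.07368723]
 [ 0.5548777  -0.12328528]
 [ 0.63490707  0.11598322]
 [ 0.48662084  0.16558127]]
side pin [ 237  175  106   36 1613] zmax 0.08011193299852142 ((0.47904765605926514, -0.0994083508849144), (0.054518718272447586, 0.35368889570236206), 72.9373779296875)
 topline [ 0.47448712 -0.09964695  0.07764777] [-0.95614231  0.292894    0.00223529]
F [0.5597358  0.14074448] [0.31403857
[... 1937 characters left out ...]
ax -0.0777
side 0.01 116 zmax 0.0839 a@top -0.1060 amin -0.1288 amax -0.0773
side 0.03 114 zmax 0.0815 a@top -0.1041 amin -0.1281 amax -0.0771
side 0.05 113 zmax 0.0821 a@top -0.1061 amin -0.1286 amax -0.0770
side 0.07 111 zmax 0.0807 a@top -0.1056 amin -0.1271 amax -0.0751
side 0.09 104 zmax 0.0798 a@top -0.1034 amin -0.1286 amax -0.0767
side 0.11 28 zmax 0.0783 a@top -0.1045 amin -0.1128 amax -0.0776
side 0.13 46 zmax 0.0638 a@top -0.1055 amin -0.1117 amax -0.0932
side 0.15 42 zmax 0.0638 a@top -0.1039 amin -0.1124 amax -0.0919
side 0.17 27 zmax 0.0637 a@top -0.1032 amin -0.1121 amax -0.0934
side cyl [-0.11057531  0.01893334  0.04949978] bmin/max all -0.17787719956666911 0.1756946813768084
```

```bash
cat >> h.py <<'E'
F0=np.array([.5597,.1407]);U=np.array([.3140,.9494]);V=np.array([.9494,-.3140]);C0=F0-.1515*U  # board centre (edge overmeasured ~1.5mm)
def ab(p): d=np.asarray(p)[:2]-C0;return d@U,d@V
def tool(s=None):
    s=s or observe();R=cv2.Rodrigues(s["ee_rot"])[0]
    print("t %.2f a %.4f b %.4f z %.4f F(u,v,z) %.1f %.1f %.1f w %.3f"%(s["time_s"],*ab(s["tcp_pos"]),s["tcp_pos"][2],s["force"][:2]@U,s["force"][:2]@V,s["force"][2],s["gripper_width"]))
    print(" x.u %.3f x.v %.3f z %s"%(R[:2,0]@U,R[:2,0]@V,R[:,2].round(3)), "yaw err to x=u", np.arctan2(R[:2,0]@V,R[:2,0]@U).round(4))
    return R
def go(a,b,z,w=0):
    "shift in tool axes (mm) from present measured pose to board a,b, z; w: turn"
    s=observe();R=tool(s);p=np.r_[C0+a*U+b*V,z]-s["tcp_pos"];print(" shift mm",(R.T@p*1000).round(1))
E
python3 - <<'E'
from h import *
go(-.110,0,.14); print(observe()["qpos"])
E
```

```text
t 0.30 a -0.5712 b -0.1245 z 0.2481 F(u,v,z) 0.4 -1.0 0.0 w 1.000
 x.u 0.660 x.v 0.752 z [-0.  0. -1.] yaw err to x=u 0.8506
 shift mm [ 397.8 -264.5  108.2]
[-1.23662191e+00  3.00124660e-01  1.52116265e+00 -9.49280655e-07
  1.32067397e+00 -6.66258168e-02]
```

```bash
python3 -m creep '[{"jaw":60,"tx":40,"ty":-26,"tz":0,"wz":-0.1},{"jaw":60,"tx":95,"ty":-62,"tz":5,"wz":-0.25},{"jaw":60,"tx":150,"ty":-98,"tz":15,"wz":-0.4},{"jaw":60,"tx":200,"ty":-133,"tz":30,"wz":-0.55},{"jaw":60,"tx":250,"ty":-166,"tz":45,"wz":-0.7},{"jaw":60,"tx":300,"ty":-200,"tz":60,"wz":-0.8},{"jaw":60,"tx":350,"ty":-233,"tz":75,"wz":-0.85},{"jaw":60,"tx":392,"ty":-264,"tz":90,"wz":-0.85}]' 40
python3 - <<'E'
from h import *
go(-.118,0,.11); print(observe()["qpos"])
c=capture("wrist");cv2.imwrite("pics/w1.png",c["img"][...,::-1])
E
```

```text
t 0.30 a -0.5712 b -0.1245 z 0.2481 F(u,v,z) 0.4 -1.0 0.0 w 1.000
 x.u 0.660 x.v 0.752 z [-0.  0. -1.] yaw err to x=u 0.8506
 shift mm [ 392.5 -258.5  138.2]
[-1.23662191e+00  3.00124660e-01  1.52116265e+00 -9.49280655e-07
  1.32067397e+00 -6.66258168e-02]invalid input at $[0]: expected keys jaw, tx, ty, tz, wx, wy, wz
```

View pics/w1.png

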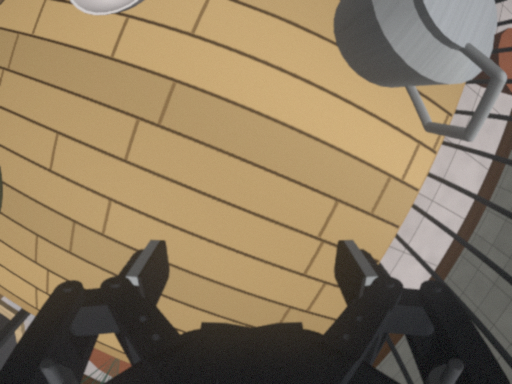

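The wrist view shows open floor under the gripper. The can is at (410,50) and the bowl's edge at (105,5), and the path passes above the bowl. The call was refused because keys were missing, so I'm resending it with all of them.

```bash
python3 -m creep '[{"jaw":60,"tx":40,"ty":-26,"tz":0,"wx":0,"wy":0,"wz":-0.1},{"jaw":60,"tx":92,"ty":-60,"tz":5,"wx":0,"wy":0,"wz":-0.25},{"jaw":60,"tx":144,"ty":-94,"tz":15,"wx":0,"wy":0,"wz":-0.4},{"jaw":60,"tx":195,"ty":-128,"tz":30,"wx":0,"wy":0,"wz":-0.55},{"jaw":60,"tx":245,"ty":-161,"tz":45,"wx":0,"wy":0,"wz":-0.7},{"jaw":60,"tx":295,"ty":-195,"tz":60,"wx":0,"wy":0,"wz":-0.8},{"jaw":60,"tx":345,"ty":-228,"tz":75,"wx":0,"wy":0,"wz":-0.85},{"jaw":60,"tx":390,"ty":-258,"tz":90,"wx":0,"wy":0,"wz":-0.85}]' 40
python3 - <<'E'
from h import *
go(-.118,0,.11); print(observe()["qpos"])
c=capture("wrist");cv2.imwrite("pics/w2.png",c["img"][...,::-1])
E
```

```text
time_s: 1.35
tcp_pos: [0.4739, -0.1148, 0.158]
ee_rot: [2.545, 1.84, 0.001]
force: [1.1, -1.6, 1.1]
gripper_width: 0.702
t 1.35 a -0.1180 b -0.0012 z 0.1580 F(u,v,z) -1.2 1.6 1.1 w 0.702
 x.u 1.000 x.v -0.001 z [ 0.001 -0.    -1.   ] yaw err to x=u -0.0006
 shift mm [-0.   1.2 48. ]
[-3.12734853e-01  2.61180016e-01  1.79558996e+00 -1.32048757e-05
  1.08418595e+00  6.07444440e-03]
```

View pics/w2.png

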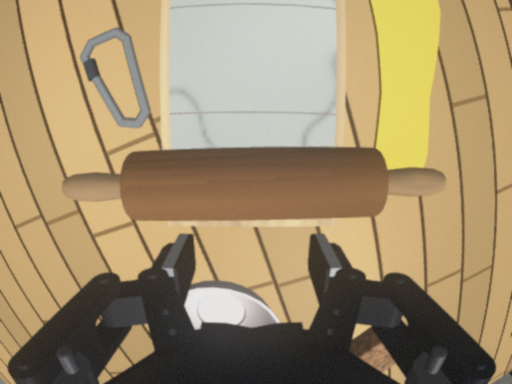

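The pin lies across the tile from (122,185) to (386,185) and the fingers straddle its centre. I'll descend to find the contact height.

```bash
python3 -m creep '[{"jaw":60,"tx":3,"ty":1,"tz":20,"wx":0,"wy":0,"wz":0},{"jaw":60,"tx":6,"ty":1,"tz":45,"wx":0,"wy":0,"wz":0},{"jaw":60,"tx":6,"ty":1,"tz":58,"wx":0,"wy":0,"wz":0},{"jaw":60,"tx":6,"ty":1,"tz":61,"wx":0,"wy":0,"wz":0}]'; for i in 1 2 3; do python3 -m creep '[{"jaw":60,"tx":0,"ty":0,"tz":2,"wx":0,"wy":0,"wz":0}]' | grep -E "tcp|force"; done
```

```text
time_s: 1.9
tcp_pos: [0.4757, -0.1114, 0.0969]
ee_rot: [-2.547, -1.839, 0.001]
force: [1.2, 0.0, 0.3]
gripper_width: 0.702
tcp_pos: [0.4761, -0.1116, 0.0958]
force: [-0.3, 0.1, 0.5]
tcp_pos: [0.4761, -0.1115, 0.0938]
force: [-0.5, 0.4, 0.0]
tcp_pos: [0.476, -0.1114, 0.0916]
force: [0.1, 0.4, -0.6]
```

```bash
for i in 1 2 3 4; do python3 -m creep '[{"jaw":60,"tx":0,"ty":0,"tz":1,"wx":0,"wy":0,"wz":0}]' | grep -E "tcp|force"; done
```

```text
tcp_pos: [0.476, -0.1114, 0.0907]
force: [-5.0, 1.8, 14.2]
tcp_pos: [0.4761, -0.1114, 0.0906]
force: [-10.1, 2.6, 27.1]
tcp_pos: [0.4763, -0.1114, 0.0904]
force: [-15.5, 4.1, 39.9]
tcp_pos: [0.4763, -0.1115, 0.0903]
force: [-21.8, 5.1, 53.0]
```

Contact was at z ≈ 0.0908 m and the stiffness is about 13 N/mm. That pressed harder than I want, with a side load from the spread fingers. I'll lift and shut the jaws for a stiffer, symmetric contact.

```bash
python3 -m creep '[{"jaw":60,"tx":0,"ty":0,"tz":-4,"wx":0,"wy":0,"wz":0},{"jaw":60,"tx":0,"ty":0,"tz":-24,"wx":0,"wy":0,"wz":0},{"jaw":0,"tx":-10,"ty":0,"tz":-24,"wx":0,"wy":0,"wz":0},{"jaw":0,"tx":-10,"ty":0,"tz":-24,"wx":0,"wy":0,"wz":0},{"jaw":0,"tx":-10,"ty":0,"tz":-24,"wx":0,"wy":0,"wz":0},{"jaw":0,"tx":-10,"ty":0,"tz":-24,"wx":0,"wy":0,"wz":0},{"jaw":0,"tx":-10,"ty":0,"tz":-24,"wx":0,"wy":0,"wz":0}]' 40
cat >> h.py <<'E'
def pin(n="scene",show=True):
    from scipy.optimize import least_squares
    c,W=cloud(n);hsv=cv2.cvtColor(c["img"],cv2.COLOR_RGB2HSV)
    d=W[...,:2]-C0;a=d@U;b=d@V;z=W[...,2]
    m=(abs(a)<.21)&(abs(b)<.18)&(z>.03)&(z<.09)&(hsv[...,0]<25)&(hsv[...,1]>80)
    s=m&(abs(b)<.095)
    f=lambda p:np.hypot(a[s]-p[0]-p[1]*b[s],z[s]-p[2])-.03
    r=least_squares(f,[np.median(a[s]),0,.049],loss="soft_l1",f_scale=.003)
    print(n,"pin a %.4f yaw %.4f h %.4f"%tuple(r.x),"n",s.sum(),"b ext %.3f %.3f"%(b[m].min(),b[m].max()))
    return c,r.x
E
python3 - <<'E'
from h import *
pin("scene");pin("side");tool()
c=capture("wrist");cv2.imwrite("pics/w3.png",c["img"][...,::-1])
E
```

```text
time_s: 3.65
tcp_pos: [0.4727, -0.1207, 0.1111]
ee_rot: [-2.547, -1.839, 0.0]
force: [-0.0, 0.3, 0.4]
gripper_width: -0.002
scene pin a -0.1071 yaw 0.0185 h 0.0483 n 1172 b ext -0.177 0.179
side pin a -0.1092 yaw 0.0152 h 0.0494 n 1118 b ext -0.179 0.178
t 3.75 a -0.1240 b -0.0005 z 0.1112 F(u,v,z) -0.7 0.8 0.3 w 0.002
 x.u 1.000 x.v 0.000 z [-0.  0. -1.] yaw err to x=u 0.0005
```

View pics/w3.png

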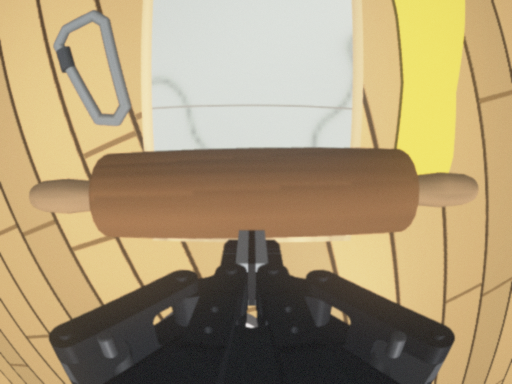

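The pin hasn't moved (a ≈ -0.108), and the shut fingertips are at (250,245), centred just behind its crest. Next I'll touch down.

```bash
python3 -m creep '[{"jaw":0,"tx":1,"ty":0.5,"tz":8,"wx":0,"wy":0,"wz":0},{"jaw":0,"tx":1,"ty":0.5,"tz":13,"wx":0,"wy":0,"wz":0},{"jaw":0,"tx":1,"ty":0.5,"tz":14,"wx":0,"wy":0,"wz":0}]'| grep -E "tcp|force"; for i in 1 2 ; do python3 -m creep '[{"jaw":0,"tx":0,"ty":0,"tz":1,"wx":0,"wy":0,"wz":0}]' | grep -E "tcp|force"; done
```

```text
tcp_pos: [0.4733, -0.1199, 0.0967]
force: [0.8, -0.4, -0.6]
tcp_pos: [0.4735, -0.12, 0.0962]
force: [0.6, 1.0, -0.7]
tcp_pos: [0.4735, -0.12, 0.0953]
force: [0.3, 0.1, 0.2]
```

```bash
for i in 1 2 3; do python3 -m creep '[{"jaw":0,"tx":0,"ty":0,"tz":0.8,"wx":0,"wy":0,"wz":0}]' | grep -E "tcp|force"; done; python3 -c "
from h import *
tool()"
```

```text
tcp_pos: [0.4737, -0.1201, 0.0948]
force: [-2.3, -0.7, 7.6]
tcp_pos: [0.4737, -0.1202, 0.0945]
force: [-6.0, -0.1, 16.3]
tcp_pos: [0.4738, -0.1203, 0.0942]
force: [-10.1, -0.1, 24.7]
t 4.80 a -0.1233 b 0.0004 z 0.0942 F(u,v,z) -3.3 -9.5 24.7 w 0.002
 x.u 1.000 x.v 0.001 z [ 0.001 -0.001 -1.   ] yaw err to x=u 0.0005
```

```bash
python3 -m creep '[{"jaw":0,"tx":3,"ty":-0.6,"tz":-0.1,"wx":0,"wy":0,"wz":0},{"jaw":0,"tx":8,"ty":-0.6,"tz":-0.3,"wx":0,"wy":0,"wz":0},{"jaw":0,"tx":14,"ty":-0.6,"tz":-0.4,"wx":0,"wy":0,"wz":0},{"jaw":0,"tx":20,"ty":-0.6,"tz":-0.4,"wx":0,"wy":0,"wz":0},{"jaw":0,"tx":26,"ty":-0.6,"tz":-0.4,"wx":0,"wy":0,"wz":0},{"jaw":0,"tx":32,"ty":-0.6,"tz":-0.4,"wx":0,"wy":0,"wz":0},{"jaw":0,"tx":36,"ty":-0.6,"tz":-0.4,"wx":0,"wy":0,"wz":0}]'| grep -E "tcp|force"; python3 -c "
from h import *
pin();tool()"
```

```text
tcp_pos: [0.4847, -0.0854, 0.0956]
force: [-14.3, 4.0, 33.4]
scene pin a -0.0889 yaw 0.0173 h 0.0484 n 1119 b ext -0.175 0.179
t 5.72 a -0.0864 b -0.0003 z 0.0956 F(u,v,z) 0.6 -15.4 34.6 w -0.001
 x.u 1.000 x.v 0.000 z [ 0.001 -0.    -1.   ] yaw err to x=u 0.0003
```

Rolling without slip: the finger moved 37 mm and the pin 18 mm. I'm easing the pressure slightly and continuing the stroke over the front of the crest.

```bash
python3 -m creep '[{"jaw":0,"tx":4,"ty":-1,"tz":-0.7,"wx":0,"wy":0,"wz":0},{"jaw":0,"tx":10,"ty":-1.5,"tz":-0.8,"wx":0,"wy":0,"wz":0},{"jaw":0,"tx":16,"ty":-1.5,"tz":-0.8,"wx":0,"wy":0,"wz":0},{"jaw":0,"tx":22,"ty":-1.5,"tz":-0.6,"wx":0,"wy":0,"wz":0},{"jaw":0,"tx":27,"ty":-1.5,"tz":-0.3,"wx":0,"wy":0,"wz":0},{"jaw":0,"tx":30,"ty":-1.5,"tz":0,"wx":0,"wy":0,"wz":0}]'| grep -E "tcp|force"; python3 -c "
from h import *
pin();tool()"
```

```text
tcp_pos: [0.4932, -0.0566, 0.0941]
force: [1.3, -0.2, 6.0]
scene pin a -0.0732 yaw 0.0182 h 0.0483 n 1019 b ext -0.176 0.179
t 6.53 a -0.0565 b -0.0012 z 0.0941 F(u,v,z) 1.3 3.1 4.8 w -0.001
 x.u 1.000 x.v 0.000 z [ 0.003 -0.    -1.   ] yaw err to x=u 0.0004
```

No slip again (30 mm to 16 mm), and the effective pad half-width is about 7.5 mm. I'll lift, return behind the crest and start the next stroke.

```bash
python3 -m creep '[{"jaw":0,"tx":0.5,"ty":1.5,"tz":-4,"wx":0,"wy":0,"wz":0},{"jaw":0,"tx":0,"ty":1.5,"tz":-12,"wx":0,"wy":0,"wz":0},{"jaw":0,"tx":-18,"ty":1.5,"tz":-13,"wx":0,"wy":0,"wz":0},{"jaw":0,"tx":-34,"ty":1.5,"tz":-11,"wx":0,"wy":0,"wz":0},{"jaw":0,"tx":-36,"ty":1.5,"tz":-4,"wx":0,"wy":0,"wz":0},{"jaw":0,"tx":-36,"ty":1.5,"tz":-0.5,"wx":0,"wy":0,"wz":0},{"jaw":0,"tx":-36,"ty":1.5,"tz":1,"wx":0,"wy":0,"wz":0}]'| grep -E "tcp|force"; python3 -c "
from h import *
pin();tool()"
```

```text
tcp_pos: [0.4824, -0.0915, 0.0928]
force: [-9.8, -0.8, 24.5]
scene pin a -0.0731 yaw 0.0191 h 0.0483 n 1169 b ext -0.175 0.178
t 7.45 a -0.0932 b -0.0005 z 0.0929 F(u,v,z) -4.1 -8.5 18.7 w 0.000
 x.u 1.000 x.v 0.000 z [-0. -0. -1.] yaw err to x=u 0.0002
```

```bash
python3 -m creep '[{"jaw":0,"tx":4,"ty":-0.3,"tz":-0.8,"wx":0,"wy":0,"wz":0},{"jaw":0,"tx":10,"ty":-0.6,"tz":-1.9,"wx":0,"wy":0,"wz":0},{"jaw":0,"tx":16,"ty":-0.6,"tz":-2.6,"wx":0,"wy":0,"wz":0},{"jaw":0,"tx":22,"ty":-0.6,"tz":-3,"wx":0,"wy":0,"wz":0},{"jaw":0,"tx":28,"ty":-0.6,"tz":-3,"wx":0,"wy":0,"wz":0},{"jaw":0,"tx":34,"ty":-0.6,"tz":-3,"wx":0,"wy":0,"wz":0},{"jaw":0,"tx":40,"ty":-0.6,"tz":-3,"wx":0,"wy":0,"wz":0},{"jaw":0,"tx":46,"ty":-0.6,"tz":-3,"wx":0,"wy":0,"wz":0}]'| grep -E "tcp|force"; python3 -c "
from h import *
pin();tool()"
```

```text
tcp_pos: [0.4961, -0.0468, 0.0958]
force: [-9.0, 2.6, 16.2]
scene pin a -0.0494 yaw 0.0184 h 0.0483 n 1125 b ext -0.177 0.178
t 8.50 a -0.0459 b -0.0015 z 0.0958 F(u,v,z) 0.8 -8.7 15.1 w -0.002
 x.u 1.000 x.v -0.000 z [-0.001  0.    -1.   ] yaw err to x=u -0.0002
```

```bash
python3 -m creep '[{"jaw":0,"tx":5,"ty":0,"tz":0.6,"wx":0,"wy":0,"wz":0},{"jaw":0,"tx":11,"ty":0,"tz":1,"wx":0,"wy":0,"wz":0},{"jaw":0,"tx":17,"ty":0,"tz":1.6,"wx":0,"wy":0,"wz":0},{"jaw":0,"tx":23,"ty":0,"tz":2.4,"wx":0,"wy":0,"wz":0},{"jaw":0,"tx":28,"ty":0,"tz":3.3,"wx":0,"wy":0,"wz":0},{"jaw":0,"tx":28,"ty":0,"tz":3.3,"wx":0,"wy":0,"wz":0}]'| grep -E "tcp|force"; python3 -c "
from h import *
pin();tool()"
```

```text
tcp_pos: [0.5051, -0.0194, 0.0933]
force: [-13.6, 10.4, 27.6]
scene pin a -0.0340 yaw 0.0163 h 0.0483 n 1037 b ext -0.176 0.178
t 9.30 a -0.0177 b -0.0016 z 0.0934 F(u,v,z) 5.1 -16.3 28.1 w 0.001
 x.u 1.000 x.v -0.000 z [-0.     0.001 -1.   ] yaw err to x=u -0.0002
```

```bash
python3 -m creep '[{"jaw":0,"tx":0,"ty":0.5,"tz":-4,"wx":0,"wy":0,"wz":0},{"jaw":0,"tx":0,"ty":1,"tz":-12,"wx":0,"wy":0,"wz":0},{"jaw":0,"tx":-18,"ty":1,"tz":-14,"wx":0,"wy":0,"wz":0},{"jaw":0,"tx":-35,"ty":1,"tz":-12,"wx":0,"wy":0,"wz":0},{"jaw":0,"tx":-36,"ty":1,"tz":-5,"wx":0,"wy":0,"wz":0},{"jaw":0,"tx":-36,"ty":1,"tz":-1.5,"wx":0,"wy":0,"wz":0},{"jaw":0,"tx":-36,"ty":1,"tz":-0.3,"wx":0,"wy":0,"wz":0}]'| grep -E "tcp|force"; python3 -c "
from h import *
pin();tool()"
python3 -m creep '[{"jaw":0,"tx":4,"ty":-0.3,"tz":-0.8,"wx":0,"wy":0,"wz":0},{"jaw":0,"tx":10,"ty":-0.6,"tz":-1.9,"wx":0,"wy":0,"wz":0},{"jaw":0,"tx":16,"ty":-0.6,"tz":-2.5,"wx":0,"wy":0,"wz":0},{"jaw":0,"tx":22,"ty":-0.6,"tz":-2.7,"wx":0,"wy":0,"wz":0},{"jaw":0,"tx":28,"ty":-0.6,"tz":-2.7,"wx":0,"wy":0,"wz":0},{"jaw":0,"tx":34,"ty":-0.6,"tz":-2.7,"wx":0,"wy":0,"wz":0},{"jaw":0,"tx":40,"ty":-0.6,"tz":-2.6,"wx":0,"wy":0,"wz":0},{"jaw":0,"tx":46,"ty":-0.6,"tz":-2.5,"wx":0,"wy":0,"wz":0}]'| grep -E "tcp|force"; python3 -c "
from h import *
pin();tool()"
```

```text
tcp_pos: [0.4947, -0.0554, 0.0926]
force: [-8.8, -1.2, 20.6]
scene pin a -0.0346 yaw 0.0170 h 0.0484 n 1213 b ext -0.179 0.178
t 10.22 a -0.0550 b -0.0001 z 0.0928 F(u,v,z) -3.3 -7.0 16.0 w -0.001
 x.u 1.000 x.v 0.000 z [-0. -0. -1.] yaw err to x=u 0.0002
tcp_pos: [0.5088, -0.0108, 0.0958]
force: [-9.9, 2.5, 20.8]
scene pin a -0.0107 yaw 0.0175 h 0.0484 n 1145 b ext -0.175 0.178
t 11.28 a -0.0078 b -0.0008 z 0.0958 F(u,v,z) 0.9 -10.3 19.1 w 0.002
 x.u 1.000 x.v -0.000 z [ 0.  0. -1.] yaw err to x=u -0.0001
```

```bash
python3 -m creep '[{"jaw":0,"tx":5,"ty":0,"tz":0.2,"wx":0,"wy":0,"wz":0},{"jaw":0,"tx":11,"ty":0,"tz":0.6,"wx":0,"wy":0,"wz":0},{"jaw":0,"tx":17,"ty":0,"tz":1.2,"wx":0,"wy":0,"wz":0},{"jaw":0,"tx":23,"ty":0,"tz":2,"wx":0,"wy":0,"wz":0},{"jaw":0,"tx":29,"ty":0,"tz":3,"wx":0,"wy":0,"wz":0},{"jaw":0,"tx":29,"ty":0,"tz":2.7,"wx":0,"wy":0,"wz":0}]'| grep -E "tcp|force"; python3 -c "
from h import *
pin();tool()"
python3 -m creep '[{"jaw":0,"tx":0,"ty":0.5,"tz":-4,"wx":0,"wy":0,"wz":0},{"jaw":0,"tx":0,"ty":0.6,"tz":-12,"wx":0,"wy":0,"wz":0},{"jaw":0,"tx":-18,"ty":0.6,"tz":-14,"wx":0,"wy":0,"wz":0},{"jaw":0,"tx":-35,"ty":0.6,"tz":-12,"wx":0,"wy":0,"wz":0},{"jaw":0,"tx":-36,"ty":0.6,"tz":-5,"wx":0,"wy":0,"wz":0},{"jaw":0,"tx":-36,"ty":0.6,"tz":-1.5,"wx":0,"wy":0,"wz":0},{"jaw":0,"tx":-36,"ty":0.6,"tz":-0.1,"wx":0,"wy":0,"wz":0}]'| grep -E "tcp|force"; python3 -c "
from h import *
pin();tool()"
```

```text
tcp_pos: [0.5179, 0.0176, 0.0935]
force: [-10.7, 7.5, 23.1]
scene pin a 0.0051 yaw 0.0185 h 0.0485 n 1040 b ext -0.177 0.177
t 12.07 a 0.0213 b -0.0010 z 0.0935 F(u,v,z) 5.1 -13.5 25.1 w -0.000
 x.u 1.000 x.v -0.000 z [ 0.     0.001 -1.   ] yaw err to x=u -0.0003
tcp_pos: [0.5071, -0.0184, 0.0926]
force: [-8.8, -1.3, 21.3]
scene pin a 0.0047 yaw 0.0178 h 0.0484 n 1257 b ext -0.177 0.177
t 13.00 a -0.0160 b -0.0000 z 0.0927 F(u,v,z) -3.4 -8.3 15.4 w -0.001
 x.u 1.000 x.v 0.000 z [-0. -0. -1.] yaw err to x=u 0.0002
```

Steady. Next full stroke and return.

```bash
python3 -m creep '[{"jaw":0,"tx":4,"ty":-0.3,"tz":-0.8,"wx":0,"wy":0,"wz":0},{"jaw":0,"tx":10,"ty":-0.6,"tz":-1.9,"wx":0,"wy":0,"wz":0},{"jaw":0,"tx":16,"ty":-0.6,"tz":-2.5,"wx":0,"wy":0,"wz":0},{"jaw":0,"tx":22,"ty":-0.6,"tz":-2.7,"wx":0,"wy":0,"wz":0},{"jaw":0,"tx":28,"ty":-0.6,"tz":-2.7,"wx":0,"wy":0,"wz":0},{"jaw":0,"tx":34,"ty":-0.6,"tz":-2.7,"wx":0,"wy":0,"wz":0},{"jaw":0,"tx":40,"ty":-0.6,"tz":-2.6,"wx":0,"wy":0,"wz":0},{"jaw":0,"tx":46,"ty":-0.6,"tz":-2.5,"wx":0,"wy":0,"wz":0}]'| grep -E "tcp|force"; python3 -m creep '[{"jaw":0,"tx":5,"ty":0,"tz":0.2,"wx":0,"wy":0,"wz":0},{"jaw":0,"tx":11,"ty":0,"tz":0.6,"wx":0,"wy":0,"wz":0},{"jaw":0,"tx":17,"ty":0,"tz":1.2,"wx":0,"wy":0,"wz":0},{"jaw":0,"tx":23,"ty":0,"tz":2,"wx":0,"wy":0,"wz":0},{"jaw":0,"tx":29,"ty":0,"tz":3,"wx":0,"wy":0,"wz":0},{"jaw":0,"tx":29,"ty":0,"tz":2.7,"wx":0,"wy":0,"wz":0}]'| grep -E "tcp|force"; python3 -c "
from h import *
pin();tool()"
```

```text
tcp_pos: [0.5211, 0.0263, 0.0958]
force: [-9.9, 2.4, 20.7]
tcp_pos: [0.5302, 0.0547, 0.0935]
force: [-10.0, 7.9, 23.2]
scene pin a 0.0444 yaw 0.0175 h 0.0485 n 1041 b ext -0.180 0.176
t 14.80 a 0.0605 b -0.0009 z 0.0935 F(u,v,z) 4.9 -13.2 24.1 w -0.000
 x.u 1.000 x.v -0.000 z [ 0.001  0.002 -1.   ] yaw err to x=u -0.0004
```

```bash
python3 -m creep '[{"jaw":0,"tx":0,"ty":0.5,"tz":-4,"wx":0,"wy":0,"wz":0},{"jaw":0,"tx":0,"ty":0.6,"tz":-12,"wx":0,"wy":0,"wz":0},{"jaw":0,"tx":-18,"ty":0.6,"tz":-14,"wx":0,"wy":0,"wz":0},{"jaw":0,"tx":-35,"ty":0.6,"tz":-12,"wx":0,"wy":0,"wz":0},{"jaw":0,"tx":-36,"ty":0.6,"tz":-5,"wx":0,"wy":0,"wz":0},{"jaw":0,"tx":-36,"ty":0.6,"tz":-1.5,"wx":0,"wy":0,"wz":0},{"jaw":0,"tx":-36,"ty":0.6,"tz":-0.1,"wx":0,"wy":0,"wz":0}]'| grep -E "tcp|force"; python3 -c "
from h import *
pin();pin('side');tool()"
```

```text
tcp_pos: [0.5194, 0.0187, 0.0926]
force: [-8.5, -1.6, 21.7]
scene pin a 0.0438 yaw 0.0183 h 0.0484 n 1283 b ext -0.180 0.177
side pin a 0.0418 yaw 0.0167 h 0.0494 n 1301 b ext -0.180 0.173
t 15.78 a 0.0231 b -0.0000 z 0.0928 F(u,v,z) -2.5 -6.1 14.3 w 0.001
 x.u 1.000 x.v 0.000 z [ 0. -0. -1.] yaw err to x=u 0.0002
```

```bash
python3 -m creep '[{"jaw":0,"tx":4,"ty":-0.3,"tz":-0.8,"wx":0,"wy":0,"wz":0},{"jaw":0,"tx":10,"ty":-0.6,"tz":-1.9,"wx":0,"wy":0,"wz":0},{"jaw":0,"tx":16,"ty":-0.6,"tz":-2.5,"wx":0,"wy":0,"wz":0},{"jaw":0,"tx":22,"ty":-0.6,"tz":-2.7,"wx":0,"wy":0,"wz":0},{"jaw":0,"tx":28,"ty":-0.6,"tz":-2.7,"wx":0,"wy":0,"wz":0},{"jaw":0,"tx":34,"ty":-0.6,"tz":-2.7,"wx":0,"wy":0,"wz":0},{"jaw":0,"tx":40,"ty":-0.6,"tz":-2.6,"wx":0,"wy":0,"wz":0},{"jaw":0,"tx":46,"ty":-0.6,"tz":-2.5,"wx":0,"wy":0,"wz":0}]'| grep -E "tcp|force"; python3 -m creep '[{"jaw":0,"tx":5,"ty":0,"tz":0.2,"wx":0,"wy":0,"wz":0},{"jaw":0,"tx":11,"ty":0,"tz":0.6,"wx":0,"wy":0,"wz":0},{"jaw":0,"tx":17,"ty":0,"tz":1.2,"wx":0,"wy":0,"wz":0},{"jaw":0,"tx":23,"ty":0,"tz":2,"wx":0,"wy":0,"wz":0},{"jaw":0,"tx":29,"ty":0,"tz":3,"wx":0,"wy":0,"wz":0},{"jaw":0,"tx":29,"ty":0,"tz":2.7,"wx":0,"wy":0,"wz":0}]'| grep -E "tcp|force"; python3 -c "
from h import *
pin();tool()"
```

```text
tcp_pos: [0.5334, 0.0634, 0.0958]
force: [-9.5, 1.6, 20.2]
tcp_pos: [0.5426, 0.0919, 0.0936]
force: [-10.6, 7.7, 24.3]
scene pin a 0.0834 yaw 0.0168 h 0.0484 n 1060 b ext -0.178 0.176
t 17.57 a 0.0996 b -0.0009 z 0.0936 F(u,v,z) 4.9 -12.2 24.1 w -0.003
 x.u 1.000 x.v -0.000 z [ 0.001  0.002 -1.   ] yaw err to x=u -0.0004
```

```bash
python3 -m creep '[{"jaw":0,"tx":0,"ty":0.5,"tz":-4,"wx":0,"wy":0,"wz":0},{"jaw":0,"tx":0,"ty":0.6,"tz":-12,"wx":0,"wy":0,"wz":0},{"jaw":0,"tx":-18,"ty":0.6,"tz":-14,"wx":0,"wy":0,"wz":0},{"jaw":0,"tx":-35,"ty":0.6,"tz":-12,"wx":0,"wy":0,"wz":0},{"jaw":0,"tx":-36,"ty":0.6,"tz":-5,"wx":0,"wy":0,"wz":0},{"jaw":0,"tx":-36,"ty":0.6,"tz":-1.5,"wx":0,"wy":0,"wz":0},{"jaw":0,"tx":-36,"ty":0.6,"tz":-0.1,"wx":0,"wy":0,"wz":0}]'| grep -E "tcp|force"; python3 -c "
from h import *
pin();c,_=pin('side');tool()
cv2.imwrite('pics/side2.png',c['img'][...,::-1])"
```

```text
tcp_pos: [0.5317, 0.0558, 0.0925]
force: [-8.8, -1.2, 20.6]
scene pin a 0.0830 yaw 0.0175 h 0.0485 n 1336 b ext -0.177 0.176
side pin a 0.0811 yaw 0.0177 h 0.0494 n 1367 b ext -0.180 0.172
t 18.55 a 0.0622 b 0.0000 z 0.0927 F(u,v,z) -3.5 -5.5 14.0 w 0.000
 x.u 1.000 x.v 0.000 z [ 0. -0. -1.] yaw err to x=u 0.0002
```

View pics/side2.png

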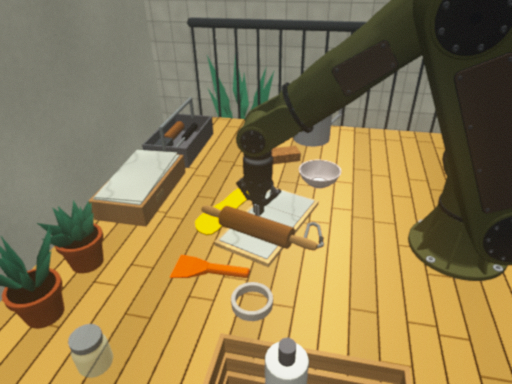

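The side view shows the pin at (255,227), most of the way along the tile, with the fingers on it and the neighbouring objects undisturbed. Last stroke now.

```bash
python3 -m creep '[{"jaw":0,"tx":4,"ty":-0.3,"tz":-0.8,"wx":0,"wy":0,"wz":0},{"jaw":0,"tx":10,"ty":-0.6,"tz":-1.9,"wx":0,"wy":0,"wz":0},{"jaw":0,"tx":16,"ty":-0.6,"tz":-2.5,"wx":0,"wy":0,"wz":0},{"jaw":0,"tx":22,"ty":-0.6,"tz":-2.7,"wx":0,"wy":0,"wz":0},{"jaw":0,"tx":28,"ty":-0.6,"tz":-2.7,"wx":0,"wy":0,"wz":0},{"jaw":0,"tx":34,"ty":-0.6,"tz":-2.7,"wx":0,"wy":0,"wz":0},{"jaw":0,"tx":40,"ty":-0.6,"tz":-2.6,"wx":0,"wy":0,"wz":0},{"jaw":0,"tx":46,"ty":-0.6,"tz":-2.5,"wx":0,"wy":0,"wz":0}]'| grep -E "tcp|force"; python3 -m creep '[{"jaw":0,"tx":5,"ty":0,"tz":0.2,"wx":0,"wy":0,"wz":0},{"jaw":0,"tx":11,"ty":0,"tz":0.6,"wx":0,"wy":0,"wz":0},{"jaw":0,"tx":17,"ty":0,"tz":1.2,"wx":0,"wy":0,"wz":0},{"jaw":0,"tx":23,"ty":0,"tz":2,"wx":0,"wy":0,"wz":0},{"jaw":0,"tx":28,"ty":0,"tz":2.8,"wx":0,"wy":0,"wz":0},{"jaw":0,"tx":31,"ty":0,"tz":3.3,"wx":0,"wy":0,"wz":0},{"jaw":0,"tx":31,"ty":0,"tz":2.8,"wx":0,"wy":0,"wz":0}]'| grep -E "tcp|force"; python3 -c "
from h import *
pin();pin('side');tool()"
```

```text
tcp_pos: [0.5457, 0.1006, 0.0958]
force: [-9.4, 2.6, 21.2]
tcp_pos: [0.5554, 0.1308, 0.0934]
force: [-8.7, 7.6, 19.9]
scene pin a 0.1238 yaw 0.0181 h 0.0484 n 1066 b ext -0.178 0.176
side pin a 0.1219 yaw 0.0159 h 0.0495 n 1345 b ext -0.180 0.172
t 20.52 a 0.1406 b -0.0009 z 0.0933 F(u,v,z) 5.2 -11.4 22.1 w -0.002
 x.u 1.000 x.v -0.000 z [ 0.001  0.002 -1.   ] yaw err to x=u -0.0003
```

```bash
python3 -m creep '[{"jaw":0,"tx":-0.3,"ty":0.3,"tz":-1,"wx":0,"wy":0,"wz":0},{"jaw":0,"tx":-0.3,"ty":0.5,"tz":-3,"wx":0,"wy":0,"wz":0},{"jaw":0,"tx":0,"ty":0.5,"tz":-12,"wx":0,"wy":0,"wz":0},{"jaw":0,"tx":0,"ty":0.5,"tz":-40,"wx":0,"wy":0,"wz":0},{"jaw":0,"tx":0,"ty":0,"tz":-90,"wx":0,"wy":0,"wz":0},{"jaw":0,"tx":-40,"ty":0,"tz":-130,"wx":0,"wy":0,"wz":0},{"jaw":0,"tx":-90,"ty":0,"tz":-150,"wx":0,"wy":0,"wz":0},{"jaw":0,"tx":-140,"ty":0,"tz":-160,"wx":0,"wy":0,"wz":0}]'
python3 - <<'E'
from h import *
c1,_=pin();c2,_=pin('side');tool()
cv2.imwrite('pics/final.png',np.hstack([cv2.resize(c["img"],(400,300)) for c in(c1,c2)])[...,::-1])
for n in("scene","side"):
    c,W=cloud(n);hsv=cv2.cvtColor(c["img"],cv2.COLOR_RGB2HSV);d=W[...,:2]-C0;a=d@U;b=d@V;z=W[...,2]
    m=(abs(b)<.05)&(abs(a)<.25)&(z>.01)&(z<.026)&(hsv[...,1]<70)&(hsv[...,2]>120)
    print(n,"tile a range",np.percentile(a[m],[.3,99.7]))
E
```

```text
time_s: 21.52
tcp_pos: [0.5108, -0.0051, 0.2532]
ee_rot: [2.545, 1.839, 0.002]
force: [0.0, -0.1, -0.2]
gripper_width: -0.005
scene pin a 0.1228 yaw 0.0176 h 0.0485 n 1416 b ext -0.180 0.175
side pin a 0.1208 yaw 0.0175 h 0.0494 n 1437 b ext -0.180 0.172
t 21.62 a -0.0043 b -0.0003 z 0.2534 F(u,v,z) 1.2 -0.7 -0.4 w -0.001
 x.u 1.000 x.v 0.004 z [ 0.002 -0.001 -1.   ] yaw err to x=u 0.004
scene tile a range [-0.15421234  0.15040318]
side tile a range [-0.15055175  0.15010549]
```

View pics/final.png

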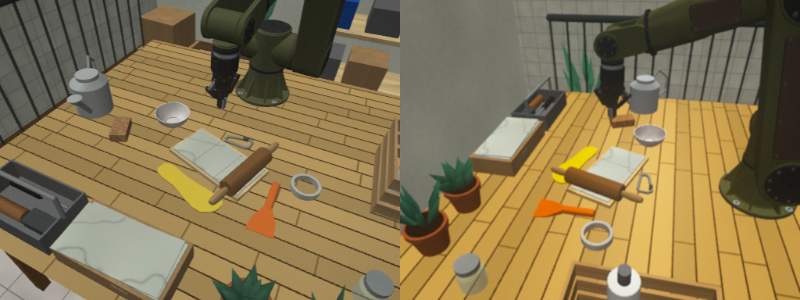

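Both views show the pin resting by itself across the far end of the tile, about 28 mm from the edge (scene half: (243,172); side half: (597,183)). Everything else is where it was, and the arm is clear.

Run:
```python
from h import *
pin();print(hand_in())
```

```text
scene pin a 0.1228 yaw 0.0170 h 0.0485 n 1414 b ext -0.180 0.175
the job is handed in; nothing more can be done
None
```

I rolled the pin along the tile to the far end with shut fingertips on top of the barrel, in six pressed strokes, and handed the job in at about 22 s.

- **Final position:** the line of contact is about 28 mm from the far edge, inside the 40 mm allowed. The scene camera puts the pin at x = +123 mm and the side camera at +121 mm. It is about 1° off square, as it was at the start, and the barrel covers the tile's full width.
- **At rest:** the scene camera gave the same position just after I withdrew the arm and again right before handing in.
- **Pressing force:** I measured about 14 to 35 N during the strokes, but only about 5 N at the end of the first one. My first trial touch, with the jaws open, briefly reached about 53 N on the fingertips. That is under the 120 N wrist limit but harder than I intended, so I backed off and shut the jaws.
- **Slip:** the fingers moved about twice as far as the pin on every stroke I checked. The pin rolled back 1 mm or less each time I lifted off.
- **Everything else:** the other objects look undisturbed in the last pictures, but I did not measure their positions.

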